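# Load the bench tape stand

### The job

Take the roll of packing tape out of its cradle and thread it onto the horizontal rod of the tape stand, so that it hangs there between the post and the rod's free end. Then slip the white square end cap over the rod's free end, mouth towards the post, well home so that it stays on by itself. Leave the grease tin where it stands.

Things in the scene. Friction and masses are not known exactly. Their poses are not given: they have to be found in the camera images.
- stand: Fixed dark steel stand: base 170 x 100 x 8 mm, post 24 mm thick, 44 mm wide, 150 mm high, and a level round steel rod 16 mm across. Origin: foot of the post's centre, on the work surface. x axis: along the rod from post to free end; z up. Rod's centre line 140 mm above the origin; it leaves the post at x = 12 mm and ends free at x = 142 mm.
- tape_roll: Roll of brown packing tape, 104 mm outside, 24 mm wide, hole 68 mm, 0.14 kg. Stands on edge, axis level, in a low steel cradle (roll's lowest point 8 mm up, cheeks 32 mm high beside its faces); pinch its flat faces at the top and lift straight up. Origin: centre of one flat face; z axis: along the roll's axis into it (middle at z = 12 mm). Hung, its axis is 27 mm below the rod's.
- end_cap: End cap: white plastic block, a 46 mm cube with a level round socket 36 mm across, 38 mm deep, and a knob 26 mm across, 8 mm long on its blind end, 0.09 kg. Mouth faces the stand. Origin: centre of the underside; x axis: along the socket, out of its mouth (mouth at x = 23, socket's bottom at x = -15 mm); socket's centre 23 mm up; z up. Hangs steadily, 10 mm low, with 25 mm or more of rod inside.
- grease_tin: Bystander: round green grease tin with a light lid, 73 mm across, 48 mm high, standing upright. Origin: centre of its underside.

How it is judged:
By the outcome, as a careful person would: the job done as asked, in the order asked, and still so for the second after the job is handed in, with the robot touching nothing.
It also fails if it takes over 54 s, if anything falls off the work surface, if the arm or the gripper's body presses on something with over 40 N, if the wrist force passes 120 N, or if a joint passes its speed limit or range.

### The arm

A 7-joint arm with a two-finger parallel gripper is mounted at the origin on a cart in front of the work surface, level with it; the furniture and walls round the work are solid. World frame = base frame: x ahead of the robot, y to its left, z up, the work surface at z = 0. Lengths are in m, angles in rad, forces in N, time in s.
With the tool pointing down it reaches from about 0.4 to 0.875 m from the base axis. Payload 6.5 kg.
Tool frame: the origin (TCP) lies between the finger pads; the fingertips stand 25 mm ahead of it and the grasp point (between the pads) lies 6 mm ahead of it; z points along the fingers, y is the line along which they close (so a half turn about z gives the same grasp; the last joint's range is limited). The gripper opens to 85 mm and grips with 20 to 120 N. Pads are 22 mm wide; open, the fingers measure 114 mm over their backs; the gripper's body (76 mm by 85 mm) begins 54 mm behind the grasp point. The pads swing forward as they close: fully open they stand 13 mm farther back than shut.
Start: joints at [1.283, 0.536, -0.004, 1.538, 0.003, 1.067, -0.071], TCP at [0.143, -0.634, 0.256] pointing down, gripper open.
Joint ranges: [-2.7, 2.7], [-0.37, 2.16], [-1.27, 1.26], [0.24, 2.4], [-1.31, 4.45], [0.19, 1.91], [-2.76, 2.76]. Speed limits (rad/s): [2.39, 2.39, 3.14, 3.14, 3.14, 3.14, 3.14].

### API

Orientations are given as a unit quaternion [w, x, y, z].
In Python, from rig import * gives the robot as it stands. The module is installed in compiled form; this text tells all that it offers.
- The arm moves only by the tool apply_moves, never from a script. Its argument "plan" is a list of rows, each an object of numbers: "tx", "ty", "tz": the shift along the tool's x, y, z in cm; "rx", "ry", "rz": the turn, a rotation vector about the tool's x, y, z in rad; "hand": the gripper command: -1 is fully open, 1 is shut, values between are in proportion. In form: [{"tx": .., "ty": .., "tz": .., "rx": .., "ry": .., "rz": .., "hand": ..}, ...]. A call has exactly 5 rows; each row is the pose to reach, as a shift and turn from the pose commanded when the call began, along the tool's axes at that moment; what a row does not reach only later rows make up. A row lasts 1/8 s, in which the tool goes at most 62.5 mm and 10.7 degrees, less where a joint would pass 70% of its speed; a pose out of reach is approached as far as the arm can. A call with a gripper value outside its range is refused whole. The fingers move at their own pace and stop on an object; the grip force is fixed at half the most. Time passes only in rows, so rows that repeat a pose let the fingers close, or fill a call up. It gives the time, the measured TCP pose, the force, the opening and the grip force at its end, in the units of the state.
- read_state(): the state, without advancing time (a new reading comes with each control period).
- grab_frame(name): name is "scene" or "top" or "wrist"; returns a dict with "color" (400x640x3 uint8, red, green, blue), "depth" (400x640 float32, m along the optical axis (not along the pixel's ray), 0 where there is no reading), "vfov" (degrees; the focal length in pixels is half the picture's height over the tangent of half this angle, whatever the lens; pixels are square), "cx", "cy" (the principal point, pixels), "rvec" (rotation vector, rad) and "tvec" (3), from world to camera coordinates, as OpenCV has them; the wrist camera has in their place "hand_eye" (4x4, takes a point from camera to tool coordinates, whose origin is the TCP and whose axes are the flange's). Camera axes: x right, y down, z forward; pixel columns grow to the right and rows downward; lengths in m; the calibration is good to about 2 mm. A picture is of the moment at which its call begins: read the wrist's pose just before it.
- job_done(): hands the job in; it is judged then, once.
The state is a dict: "t": time; "joint_pos": joint angles; "joint_velocities": joint speeds; "joint_efforts": joint torques, N m; "position": TCP position; "eef_rot": TCP orientation; "force": force on the tool from outside, world axes, zero at the start; "ft_torque": the same for the moment, N m; "grip_width": finger opening in m; "grasp_force": force on a finger pad.
Only numpy, scipy, OpenCV 4.12 (cv2) and the standard library are available. Lean on these libraries where they do the work, as an engineer would, in place of code of your own. Each camera call takes 0.05 s, during which the arm holds its last target. There are 200 camera calls.

## Working session

There is one attempt and no reset: what is moved stays moved. The work goes in short steps, Python scripts to look and compute and a tool call to move; the robot and the scene stay as the last step left them, time stands still between calls to the robot, and variables do not carry over. Pictures are saved under pics/ and viewed, at most 10 in all, crops included, and the job is handed in when it is done.

Besides the shell and the picture viewer there is one more tool, called after "Call:" as a command line: name --argument value ..., lists and objects as JSON in quotes. apply_moves: Moves the arm, as the interface text tells. Its arguments: {"type":"object","properties":{"plan":{"type":"array","items":{"type":"object","properties":{"tx":{"type":"number"},"ty":{"type":"number"},"tz":{"type":"number"},"rx":{"type":"number"},"ry":{"type":"number"},"rz":{"type":"number"},"hand":{"type":"number"}}}}},"required":["plan"]}

```bash
mkdir -p pics; python3 - <<'E'
from rig import *
import cv2,numpy as np
s=read_state();print({k:np.round(v,4).tolist() for k,v in s.items()})
for n in("scene","top"):
    f=grab_frame(n);np.savez(n+".npz",**f)
    cv2.imwrite(f"pics/{n}1.png",f["color"][...,::-1])
    R=cv2.Rodrigues(np.array(f["rvec"]))[0];print(n,f["vfov"],f["cx"],f["cy"],(-R.T@np.array(f["tvec"]).ravel()).round(3),R[2].round(3))
E
```

```text
{'t': 0.0, 'joint_pos': [1.2828, 0.5372, -0.0044, 1.5389, 0.0026, 1.0673, -0.0712], 'joint_velocities': [-0.0003, 0.0006, -0.0011, 0.0015, 0.0011, 0.0011, -0.0011], 'joint_efforts': [0.0, -58.3402, 1.0488, -25.9103, 0.0124, 0.0095, -0.0001], 'position': [0.1428, -0.6335, 0.2554], 'eef_rot': [-0.0009, 0.9939, 0.1107, -0.0002], 'force': [0.019, -0.0904, 0.236], 'ft_torque': [0.0098, -0.0354, 0.0376], 'grasp_force': 0.0, 'grip_width': 0.0855}
scene 53.66425097730043 320.2214279240769 201.00086692209103 [0.003 0.598 0.547] [ 0.504 -0.708 -0.495]
top 50.255849269957004 316.73668964713204 203.5427580396452 [ 0.322 -0.079  0.9  ] [ 0.189  0.009 -0.982]
```

View pics/scene1.png

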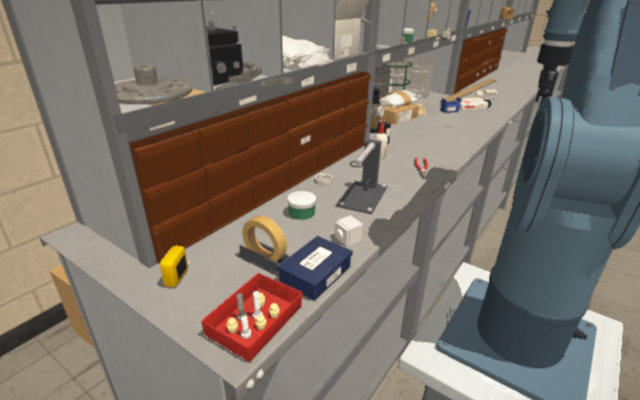

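View pics/top1.png

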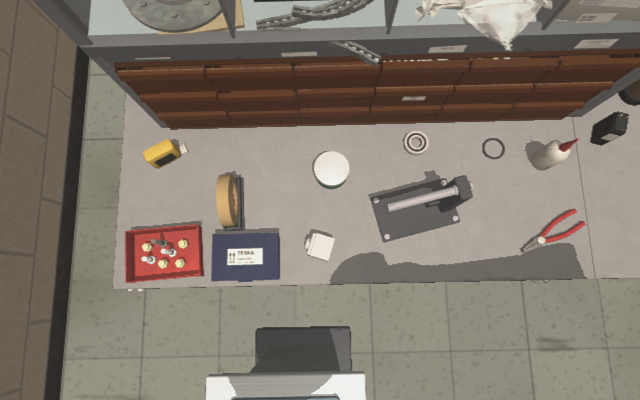

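The scene view shows the stand (365,170), roll in its cradle (265,240), cap (348,230) and tin (301,205). In the top view, the roll is at (228,200), the cap at (320,245) with its mouth to the right, the rod runs from the post at (462,190) to its free end at (390,208), the tin is at (331,168), and a blue box stands beside the roll at (245,257).

```bash
cat > h.py <<'E'
import numpy as np,cv2
def load(n): return dict(np.load(n+".npz"))
def cam(f):
    R=cv2.Rodrigues(f["rvec"].ravel())[0];t=f["tvec"].ravel();return R,t,200/np.tan(np.radians(f["vfov"])/2)
def world(f):
    R,t,F=cam(f);v,u=np.mgrid[:400,:640];d=f["depth"]
    P=np.stack([(u-f["cx"])/F*d,(v-f["cy"])/F*d,d],-1)
    W=(P-t)@R;W[d==0]=np.nan;return W
E
python3 - <<'E'
from h import *
f=load("top");W=world(f);hsv=cv2.cvtColor(f["color"],cv2.COLOR_RGB2HSV)
g=W.copy()
def box(u0,u1,v0,v1):
    m=np.zeros((400,640),bool);m[v0:v1,u0:u1]=1;return m
def st(name,m):
    p=W[m&np.isfinite(W[...,2])]
    r=cv2.minAreaRect(p[:,:2].astype(np.float32)*1000)
    print(name,len(p),"med",np.median(p,0).round(4),"min",np.percentile(p,2,0).round(3),"max",np.percentile(p,98,0).round(3),"rect",np.round(r[0],1),np.round(r[1],1),round(r[2],1))
z=W[...,2]
print("table",np.nanmedian(z[200:220,280:340]))
st("roll",box(205,245,165,232)&(z>.095))
st("rollall",box(205,245,165,232)&(z>.05))
st("cradle",box(205,250,165,235)&(z>.01)&(z<.045))
st("cap",box(295,345,225,265)&(z>.04)&(z<.055))
st("knob",box(295,345,225,265)&(z>.01)&(z<.04))
st("rod",box(375,455,180,225)&(z>.135)&(z<.155)&(hsv[...,2]>90))
st("post",box(430,480,165,215)&(z>.145)&(z<.158))
st("base",box(360,470,170,250)&(z>.004)&(z<.013))
st("tin",box(305,355,145,195)&(z>.044))
st("bluebox",box(205,285,230,285)&(z>.02))
st("drawers front",box(200,500,100,127)&(z>.02))
p=W[box(375,455,180,225)&(z>.142)&(z<.155)&(hsv[...,2]>90)]
d=cv2.fitLine(p[:,:2].astype(np.float32),cv2.DIST_HUBER,0,.01,.01).ravel();print("rodline",d,np.degrees(np.arctan2(d[1],d[0])))
E
```

```text
table -0.0007900333165791879
roll 512 med [0.4931 0.1075 0.1072] min [0.461 0.096 0.096] max [0.531 0.12  0.113] rect [495.8 108.6] [76.9 24.6] 2.1
rollall 767 med [0.4871 0.1061 0.1019] min [0.445 0.096 0.056] max [0.542 0.12  0.112] rect [495.9 108.6] [103.7  24.8] 1.8
cradle 544 med [0.4942 0.0973 0.0288] min [0.428 0.081 0.011] max [0.549 0.124 0.044] rect [491.6 103.6] [ 75.1 126.5] 88.6
cap 527 med [ 0.4    -0.0757  0.0453] min [ 0.376 -0.1    0.042] max [ 0.424 -0.052  0.048] rect [400.3 -75.5] [46.  46.1] 71.5
knob 61 med [ 0.4038 -0.0515  0.0318] min [ 0.372 -0.087  0.014] max [ 0.42  -0.045  0.038] rect [389.7 -61.5] [62.2 24. ] 35.6
rod 608 med [ 0.4713 -0.2584  0.1457] min [ 0.454 -0.319  0.139] max [ 0.491 -0.2    0.149] rect [ 473.  -261.2] [ 16.3 129. ] 13.7
post 488 med [ 0.4862 -0.3303  0.148 ] min [ 0.471 -0.352  0.145] max [ 0.51  -0.278  0.152] rect [ 486.1 -314.4] [43.4 80.5] 11.6
base 2795 med [ 0.4648 -0.2677  0.0073] min [ 0.419 -0.361  0.004] max [ 0.534 -0.194  0.011] rect [ 464.9 -279.3] [154.  186.4] 1.9
tin 912 med [ 0.5611 -0.1019  0.0468] min [ 0.529 -0.135  0.044] max [ 0.594 -0.069  0.05 ] rect [ 561.5 -102.3] [70.6 72.9] 88.6
bluebox 3203 med [0.3823 0.0751 0.0436] min [0.337 0.011 0.04 ] max [0.429 0.141 0.047] rect [382.5  76.2] [ 97.  135.1] 0.1
drawers front 6316 med [ 0.6723 -0.1141  0.0893] min [ 0.663 -0.436  0.022] max [0.675 0.152 0.142] rect [ 682.9 -143.7] [ 45.1 645.7] 0.3
rodline [ 0.24154931 -0.97038853  0.47217137 -0.2594173 ] -76.021996
```

```bash
cat > go.py <<'E'
# usage: go.py x,y,z,yawdeg ...   chained moves (tool down), from the measured pose
import sys,numpy as np
from rig import *
from scipy.spatial.transform import Rotation as Ro
s=read_state();q=s["eef_rot"];R=Ro.from_quat([q[1],q[2],q[3],q[0]]);p=np.array(s["position"])
print("t",round(s["t"],2),"pos",p.round(4),"yaw",np.degrees(np.arctan2(*R.as_matrix()[[1,0],0])).round(2),"f",np.round(s["force"],1),"w",round(s["grip_width"],4),"g",round(s["grasp_force"],1),"q",np.round(s["joint_pos"],2))
for a in sys.argv[1:]:
    x,y,z,w=map(float,a.split(","));w=np.radians(w)
    T=Ro.from_matrix(np.array([[np.cos(w),np.sin(w),0],[np.sin(w),-np.cos(w),0],[0,0,-1]]))
    d=R.inv().apply(np.array([x,y,z])-p);rv=(R.inv()*T).as_rotvec()
    print(a,"t cm",(d*100).round(2),"r",rv.round(3),"rows",round(max(np.linalg.norm(d)/.0625,np.linalg.norm(rv)/np.radians(10.7)),1));p=np.array([x,y,z]);R=T
E
python3 go.py .28,-.45,.29,12.7 .43,-.2,.29,8 .496,.05,.24,1.9 .4959,.1086,.17,1.9
```

```text
t 0.1 pos [ 0.1429 -0.6336  0.2555] yaw 12.71 f [-0.3 -0.1  0.4] w 0.0852 g 0.0 q [ 1.28  0.54 -0.    1.54  0.    1.07 -0.07]
.28,-.45,.29,12.7 t cm [ 17.42 -14.9   -3.43] r [-0.002  0.     0.   ] rows 3.7
.43,-.2,.29,8 t cm [ 20.13 -21.09   0.  ] r [0.    0.    0.082] rows 4.7
.496,.05,.24,1.9 t cm [ 10.02 -23.84   5.  ] r [0.    0.    0.106] rows 4.2
.4959,.1086,.17,1.9 t cm [ 0.18 -5.86  7.  ] r [0. 0. 0.] rows 1.5
```

Call:
apply_moves --plan '[{"tx": 17.4,"ty": -14.9,"tz": -3.4,"hand": -1},{"tx": 17.4,"ty": -14.9,"tz": -3.4,"hand": -1},{"tx": 17.4,"ty": -14.9,"tz": -3.4,"hand": -1},{"tx": 17.4,"ty": -14.9,"tz": -3.4,"hand": -1},{"tx": 17.4,"ty": -14.9,"tz": -3.4,"hand": -1}]'

```text
$.plan[0]: bad value
```

Call:
apply_moves --plan '[{"tx": 20.1,"ty": -21.1,"rz": 0.08,"hand": -1},{"tx": 20.1,"ty": -21.1,"rz": 0.08,"hand": -1},{"tx": 20.1,"ty": -21.1,"rz": 0.08,"hand": -1},{"tx": 20.1,"ty": -21.1,"rz": 0.08,"hand": -1},{"tx": 20.1,"ty": -21.1,"rz": 0.08,"hand": -1}]'

```text
$.plan[0]: bad value
```

```bash
python3 go.py .496,.05,.24,1.9 .4959,.1086,.17,1.9 .4959,.1086,.12,1.9
```

```text
t 0.1 pos [ 0.1429 -0.6336  0.2555] yaw 12.71 f [-0.3 -0.1  0.4] w 0.0852 g 0.0 q [ 1.28  0.54 -0.    1.54  0.    1.07 -0.07]
.496,.05,.24,1.9 t cm [ 49.49 -58.91   1.64] r [-0.002  0.     0.189] rows 12.3
.4959,.1086,.17,1.9 t cm [ 0.18 -5.86  7.  ] r [0. 0. 0.] rows 1.5
.4959,.1086,.12,1.9 t cm [0. 0. 5.] r [0. 0. 0.] rows 0.8
```

Call:
apply_moves --plan '[{"tx": 17.4,"ty": -14.9,"tz": -3.4,"rx": 0,"ry": 0,"rz": 0,"hand": -1},{"tx": 17.4,"ty": -14.9,"tz": -3.4,"rx": 0,"ry": 0,"rz": 0,"hand": -1},{"tx": 17.4,"ty": -14.9,"tz": -3.4,"rx": 0,"ry": 0,"rz": 0,"hand": -1},{"tx": 17.4,"ty": -14.9,"tz": -3.4,"rx": 0,"ry": 0,"rz": 0,"hand": -1},{"tx": 17.4,"ty": -14.9,"tz": -3.4,"rx": 0,"ry": 0,"rz": 0,"hand": -1}]'

```text
t: 0.72
position: [0.2829, -0.4475, 0.2907]
eef_rot: [-0.0, 0.993, 0.114, 0.001]
force: [-1.0, -0.6, -0.5]
grip_width: 0.0854
grasp_force: 0.0
```

Call:
apply_moves --plan '[{"tx": 20.1,"ty": -21.1,"tz": 0,"rx": 0,"ry": 0,"rz": 0.08,"hand": -1},{"tx": 20.1,"ty": -21.1,"tz": 0,"rx": 0,"ry": 0,"rz": 0.08,"hand": -1},{"tx": 20.1,"ty": -21.1,"tz": 0,"rx": 0,"ry": 0,"rz": 0.08,"hand": -1},{"tx": 20.1,"ty": -21.1,"tz": 0,"rx": 0,"ry": 0,"rz": 0.08,"hand": -1},{"tx": 20.1,"ty": -21.1,"tz": 0,"rx": 0,"ry": 0,"rz": 0.08,"hand": -1}]'

```text
t: 1.35
position: [0.4305, -0.1988, 0.2901]
eef_rot: [-0.0, 0.997, 0.071, 0.0]
force: [0.3, -1.0, 0.7]
grip_width: 0.0854
grasp_force: 0.0
```

```bash
python3 go.py .496,.05,.24,1.9 .4959,.1086,.17,1.9 .4959,.1086,.12,1.9
```

```text
t 1.35 pos [ 0.4305 -0.1988  0.2901] yaw 8.19 f [ 0.3 -1.   0.7] w 0.0854 g 0.0 q [ 0.56  0.21 -0.26  1.94  0.06  1.   -1.15]
.496,.05,.24,1.9 t cm [ 10.03 -23.69   5.02] r [-0.   -0.    0.11] rows 4.2
.4959,.1086,.17,1.9 t cm [ 0.18 -5.86  7.  ] r [0. 0. 0.] rows 1.5
.4959,.1086,.12,1.9 t cm [0. 0. 5.] r [0. 0. 0.] rows 0.8
```

Call:
apply_moves --plan '[{"tx": 10,"ty": -23.7,"tz": 5,"rx": 0,"ry": 0,"rz": 0.11,"hand": -1},{"tx": 10,"ty": -23.7,"tz": 5,"rx": 0,"ry": 0,"rz": 0.11,"hand": -1},{"tx": 10,"ty": -23.7,"tz": 5,"rx": 0,"ry": 0,"rz": 0.11,"hand": -1},{"tx": 10,"ty": -23.7,"tz": 5,"rx": 0,"ry": 0,"rz": 0.11,"hand": -1},{"tx": 10,"ty": -23.7,"tz": 5,"rx": 0,"ry": 0,"rz": 0.11,"hand": -1}]'

```text
t: 1.98
position: [0.4953, 0.0519, 0.2393]
eef_rot: [-0.001, 1.0, 0.019, -0.001]
force: [-0.5, -0.5, 0.1]
grip_width: 0.0853
grasp_force: 0.0
```

Call:
apply_moves --plan '[{"tx": 0.2,"ty": -5.9,"tz": 4,"rx": 0,"ry": 0,"rz": 0,"hand": -1},{"tx": 0.2,"ty": -5.9,"tz": 7,"rx": 0,"ry": 0,"rz": 0,"hand": -1},{"tx": 0.2,"ty": -5.9,"tz": 7,"rx": 0,"ry": 0,"rz": 0,"hand": -1},{"tx": 0.2,"ty": -5.9,"tz": 7,"rx": 0,"ry": 0,"rz": 0,"hand": -1},{"tx": 0.2,"ty": -5.9,"tz": 7,"rx": 0,"ry": 0,"rz": 0,"hand": -1}]'

```text
t: 2.6
position: [0.4964, 0.1062, 0.1717]
eef_rot: [0.0, 1.0, 0.015, 0.001]
force: [-0.1, 0.6, -0.3]
grip_width: 0.0855
grasp_force: 0.0
```

```bash
python3 go.py .4959,.1086,.12,1.9; python3 - <<'E'
from rig import *
import cv2
f=grab_frame("wrist");cv2.imwrite("pics/w1.png",f["color"][...,::-1]);print(f["hand_eye"].round(3))
E
```

```text
t 2.6 pos [0.4964 0.1062 0.1717] yaw 1.69 f [-0.1  0.6 -0.3] w 0.0855 g 0.0 q [ 0.01  0.44 -0.38  1.97  0.23  0.77 -2.05]
.4959,.1086,.12,1.9 t cm [-0.06 -0.24  5.17] r [ 0.    -0.002 -0.004] rows 0.8
[[-0.001 -0.96  -0.279  0.071]
 [ 1.    -0.001  0.001  0.001]
 [-0.001 -0.279  0.96  -0.118]
 [ 0.     0.     0.     1.   ]]
```

View pics/w1.png

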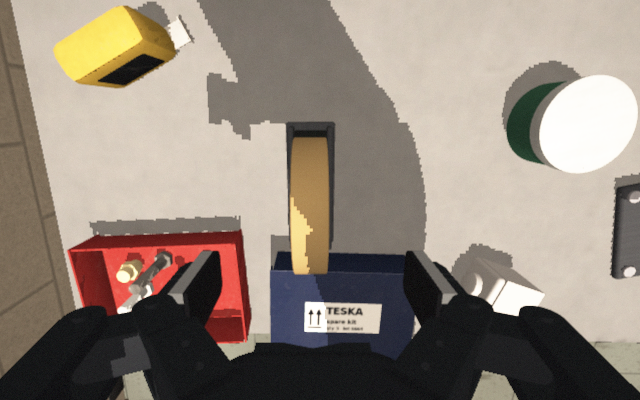

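The wrist view shows the roll at columns 290–330, centred between the open fingers (220 and 410). I'm going down to pinch it.

Call:
apply_moves --plan '[{"tx": 0,"ty": -0.2,"tz": 3,"rx": 0,"ry": 0,"rz": 0,"hand": -1},{"tx": 0,"ty": -0.2,"tz": 5.2,"rx": 0,"ry": 0,"rz": 0,"hand": -1},{"tx": 0,"ty": -0.2,"tz": 5.2,"rx": 0,"ry": 0,"rz": 0,"hand": 0},{"tx": 0,"ty": -0.2,"tz": 5.2,"rx": 0,"ry": 0,"rz": 0,"hand": 1},{"tx": 0,"ty": -0.2,"tz": 5.2,"rx": 0,"ry": 0,"rz": 0,"hand": 1}]'

```text
t: 3.28
position: [0.496, 0.1095, 0.1194]
eef_rot: [-0.0, 1.0, 0.016, 0.001]
force: [0.5, 0.5, 0.3]
grip_width: 0.0321
grasp_force: 0.0
```

Call:
apply_moves --plan '[{"tx": 0,"ty": 0,"tz": 0,"rx": 0,"ry": 0,"rz": 0,"hand": 1},{"tx": 0,"ty": 0,"tz": 0,"rx": 0,"ry": 0,"rz": 0,"hand": 1},{"tx": 0,"ty": 0,"tz": 0,"rx": 0,"ry": 0,"rz": 0,"hand": 1},{"tx": 0,"ty": 0,"tz": 0,"rx": 0,"ry": 0,"rz": 0,"hand": 1},{"tx": 0,"ty": 0,"tz": 0,"rx": 0,"ry": 0,"rz": 0,"hand": 1}]'

```text
t: 3.9
position: [0.496, 0.1095, 0.1194]
eef_rot: [-0.0, 1.0, 0.016, 0.001]
force: [-1.3, -1.0, 6.2]
grip_width: 0.0225
grasp_force: 60.2
```

```bash
python3 go.py .4959,.1086,.24,1.9; python3 - <<'E'
from rig import *
import cv2
f=grab_frame("wrist");g=grab_frame("scene")
a=f["color"][150:400,160:480];b=cv2.resize(g["color"][180:300,190:350],(480,360))
import numpy as np
c=np.zeros((360,800,3),np.uint8);c[:250,:320]=a;c[:,320:]=b
cv2.imwrite("pics/g1.png",c[...,::-1])
E
```

```text
t 3.9 pos [0.496  0.1095 0.1194] yaw 1.81 f [-1.3 -1.   6.2] w 0.0225 g 60.2 q [-0.03  0.53 -0.35  1.99  0.29  0.66 -2.1 ]
.4959,.1086,.24,1.9 t cm [ 1.000e-02  9.000e-02 -1.206e+01] r [-0.    -0.002 -0.002] rows 1.9
```

View pics/g1.png

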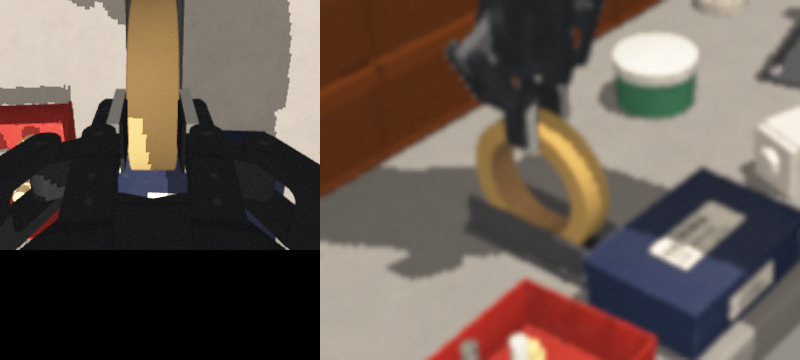

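The left crop shows the roll pinched between both pads at (150,100). The right crop shows the fingertip overlapping the roll's top wall at (530,145). The grip force is 60 N, so I'm lifting.

Call:
apply_moves --plan '[{"tx": 0,"ty": 0,"tz": -1.5,"rx": 0,"ry": 0,"rz": 0,"hand": 1},{"tx": 0,"ty": 0,"tz": -3.5,"rx": 0,"ry": 0,"rz": 0,"hand": 1},{"tx": 0,"ty": 0,"tz": -6,"rx": 0,"ry": 0,"rz": 0,"hand": 1},{"tx": 0,"ty": 0,"tz": -7.8,"rx": 0,"ry": 0,"rz": 0,"hand": 1},{"tx": 0,"ty": 0,"tz": -7.8,"rx": 0,"ry": 0,"rz": 0,"hand": 1}]'

```text
t: 4.62
position: [0.4961, 0.1097, 0.1981]
eef_rot: [-0.0, 1.0, 0.016, 0.002]
force: [0.6, 0.5, -2.3]
grip_width: 0.0224
grasp_force: 59.2
```

```bash
python3 go.py .4437,-.1418,.197,13.8 .4771,-.2777,.197,13.8
```

```text
t 4.62 pos [0.4961 0.1097 0.1981] yaw 1.82 f [ 0.6  0.5 -2.3] w 0.0224 g 59.2 q [ 0.02  0.4  -0.4   1.95  0.21  0.83 -2.03]
.4437,-.1418,.197,13.8 t cm [-6.03 24.97  0.08] r [-0.    -0.003 -0.209] rows 4.1
.4771,-.2777,.197,13.8 t cm [ 0.   13.99  0.  ] r [0. 0. 0.] rows 2.2
```

Call:
apply_moves --plan '[{"tx": -0.8,"ty": 3.5,"tz": 0,"rx": 0,"ry": 0,"rz": -0.03,"hand": 1},{"tx": -2.2,"ty": 9,"tz": 0,"rx": 0,"ry": 0,"rz": -0.08,"hand": 1},{"tx": -3.8,"ty": 15,"tz": 0,"rx": 0,"ry": 0,"rz": -0.13,"hand": 1},{"tx": -5,"ty": 20,"tz": 0,"rx": 0,"ry": 0,"rz": -0.18,"hand": 1},{"tx": -5.7,"ty": 23.5,"tz": 0,"rx": 0,"ry": 0,"rz": -0.209,"hand": 1}]'

```text
t: 5.25
position: [0.4441, -0.1298, 0.1957]
eef_rot: [0.0, 0.993, 0.12, -0.001]
force: [1.4, 0.6, -1.7]
grip_width: 0.0227
grasp_force: 59.3
```

```bash
python3 go.py .4437,-.1418,.197,13.8 .4771,-.2777,.197,13.8;python3 - <<'E'
from rig import *
import cv2,numpy as np
f=grab_frame("scene");g=grab_frame("top")
np.savez("scene.npz",**f);np.savez("top.npz",**g)
b=cv2.resize(f["color"][100:260,280:440],(400,400));a=cv2.resize(g["color"][120:280,320:480],(400,400))
cv2.imwrite("pics/t1.png",np.hstack([b,a])[...,::-1])
E
```

```text
t 5.25 pos [ 0.4441 -0.1298  0.1957] yaw 13.73 f [ 1.4  0.6 -1.7] w 0.0227 g 59.3 q [ 0.5   0.33 -0.38  2.05  0.17  0.78 -1.31]
.4437,-.1418,.197,13.8 t cm [-0.32  1.16 -0.13] r [-0.     0.002 -0.001] rows 0.2
.4771,-.2777,.197,13.8 t cm [ 0.   13.99  0.  ] r [0. 0. 0.] rows 2.2
```

View pics/t1.png

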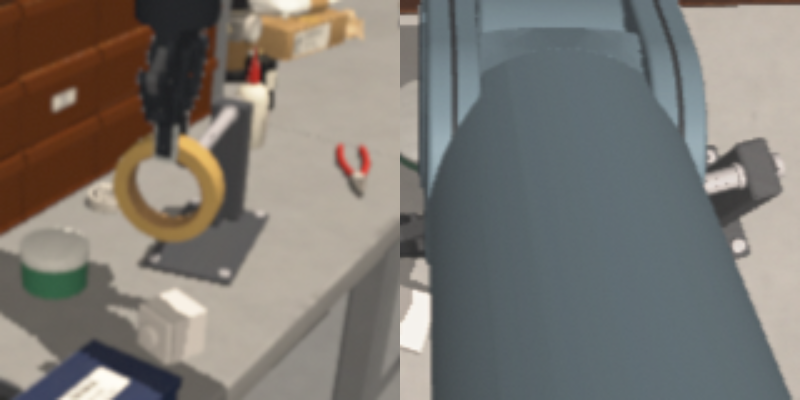

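The scene crop shows the roll held upright at (168,188), in front of the rod's free end, with the fingertip level with the hole's top edge. The arm hides this area from the top camera. I'm threading along the rod.

Call:
apply_moves --plan '[{"tx": -0.3,"ty": 1.2,"tz": -0.1,"rx": 0,"ry": 0,"rz": 0,"hand": 1},{"tx": -0.3,"ty": 4,"tz": -0.1,"rx": 0,"ry": 0,"rz": 0,"hand": 1},{"tx": -0.3,"ty": 7,"tz": -0.1,"rx": 0,"ry": 0,"rz": 0,"hand": 1},{"tx": -0.3,"ty": 10,"tz": -0.1,"rx": 0,"ry": 0,"rz": 0,"hand": 1},{"tx": -0.3,"ty": 12,"tz": -0.1,"rx": 0,"ry": 0,"rz": 0,"hand": 1}]'

```text
t: 5.98
position: [0.4718, -0.2453, 0.1971]
eef_rot: [-0.0, 0.993, 0.12, -0.0]
force: [-0.8, 1.1, -1.9]
grip_width: 0.0226
grasp_force: 59.4
```

```bash
python3 go.py .4771,-.2777,.197,13.8 .4771,-.2777,.178,13.8
```

```text
t 5.97 pos [ 0.4718 -0.2453  0.1971] yaw 13.82 f [-0.8  1.1 -1.9] w 0.0226 g 59.4 q [ 0.65  0.43 -0.32  1.89  0.18  0.85 -1.09]
.4771,-.2777,.197,13.8 t cm [-0.26  3.27  0.01] r [-0.  0.  0.] rows 0.5
.4771,-.2777,.178,13.8 t cm [0.  0.  1.9] r [0. 0. 0.] rows 0.3
```

Call:
apply_moves --plan '[{"tx": -0.2,"ty": 2,"tz": 0,"rx": 0,"ry": 0,"rz": 0,"hand": 1},{"tx": -0.3,"ty": 3.2,"tz": 0,"rx": 0,"ry": 0,"rz": 0,"hand": 1},{"tx": -0.3,"ty": 3.2,"tz": 0.6,"rx": 0,"ry": 0,"rz": 0,"hand": 1},{"tx": -0.3,"ty": 3.2,"tz": 1.2,"rx": 0,"ry": 0,"rz": 0,"hand": 1},{"tx": -0.3,"ty": 3.2,"tz": 1.6,"rx": 0,"ry": 0,"rz": 0,"hand": 1}]'

```text
t: 6.6
position: [0.4758, -0.2753, 0.1806]
eef_rot: [-0.0, 0.993, 0.121, -0.0]
force: [-0.1, -0.2, -3.0]
grip_width: 0.0224
grasp_force: 59.4
```

```bash
python3 go.py .4771,-.2777,.178,13.8;python3 - <<'E'
from rig import *
import cv2,numpy as np
f=grab_frame("scene");g=grab_frame("wrist")
b=cv2.resize(f["color"][110:230,310:430],(400,400));a=cv2.resize(g["color"],(400,250))
c=np.zeros((400,800,3),np.uint8);c[:,:400]=b;c[:250,400:]=a
cv2.imwrite("pics/t2.png",c[...,::-1])
E
```

```text
t 6.6 pos [ 0.4758 -0.2753  0.1806] yaw 13.87 f [-0.1 -0.2 -3. ] w 0.0224 g 59.4 q [ 0.68  0.48 -0.31  1.86  0.19  0.83 -1.05]
.4771,-.2777,.178,13.8 t cm [0.07 0.27 0.26] r [-0.001  0.001  0.001] rows 0.1
```

View pics/t2.png

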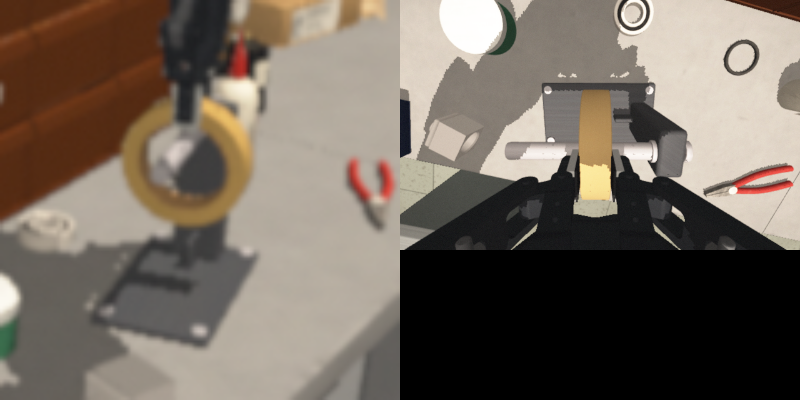

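The scene crop shows the rod end at (178,155) inside the roll's hole (145–225). The wrist crop shows the rod passing through the roll, with its free end at the left (510,150) and the post at (665,140). I'm lowering a little and letting go.

Call:
apply_moves --plan '[{"tx": 0,"ty": 0.2,"tz": 0.3,"rx": 0,"ry": 0,"rz": 0,"hand": 1},{"tx": 0,"ty": 0.2,"tz": 0.4,"rx": 0,"ry": 0,"rz": 0,"hand": 1},{"tx": 0,"ty": 0.2,"tz": 0.4,"rx": 0,"ry": 0,"rz": 0,"hand": 1},{"tx": 0,"ty": 0.2,"tz": 0.4,"rx": 0,"ry": 0,"rz": 0,"hand": 0.3},{"tx": 0,"ty": 0.2,"tz": 0.4,"rx": 0,"ry": 0,"rz": 0,"hand": 0.1}]'

```text
t: 7.32
position: [0.4768, -0.2784, 0.1776]
eef_rot: [0.0, 0.993, 0.12, 0.0]
force: [-0.4, -0.4, 0.7]
grip_width: 0.0385
grasp_force: 0.0
```

Call:
apply_moves --plan '[{"tx": 0,"ty": 0,"tz": 0,"rx": 0,"ry": 0,"rz": 0,"hand": 0},{"tx": 0,"ty": 0,"tz": 0,"rx": 0,"ry": 0,"rz": 0,"hand": 0},{"tx": 0,"ty": 0,"tz": -1,"rx": 0,"ry": 0,"rz": 0,"hand": 0},{"tx": 0,"ty": 0,"tz": -4,"rx": 0,"ry": 0,"rz": 0,"hand": 0},{"tx": 0,"ty": 0,"tz": -8,"rx": 0,"ry": 0,"rz": 0,"hand": 0}]'

```text
t: 7.95
position: [0.4761, -0.278, 0.2581]
eef_rot: [-0.0, 0.993, 0.12, -0.001]
force: [1.1, -0.2, -0.4]
grip_width: 0.0428
grasp_force: 0.0
```

```bash
python3 go.py .40,-.0755,.20,71.5 .40,-.0755,.20,-108.5;python3 - <<'E'
from rig import *
import cv2,numpy as np
s=read_state();f=grab_frame("scene");g=grab_frame("wrist")
np.savez("wrist.npz",pos=s["position"],rot=s["eef_rot"],**g)
b=cv2.resize(f["color"][110:230,310:430],(400,400));a=cv2.resize(g["color"],(400,250))
c=np.zeros((400,800,3),np.uint8);c[:,:400]=b;c[:250,400:]=a
cv2.imwrite("pics/t3.png",c[...,::-1])
E
```

```text
t 7.95 pos [ 0.4761 -0.278   0.2581] yaw 13.8 f [ 1.1 -0.2 -0.4] w 0.0428 g 0.0 q [ 0.7   0.39 -0.33  1.78  0.15  0.99 -1.01]
.40,-.0755,.20,71.5 t cm [ -2.55 -21.47   5.84] r [-0.002  0.    -1.007] rows 5.4
.40,-.0755,.20,-108.5 t cm [0. 0. 0.] r [-0.    -0.     3.142] rows 16.8
```

View pics/t3.png

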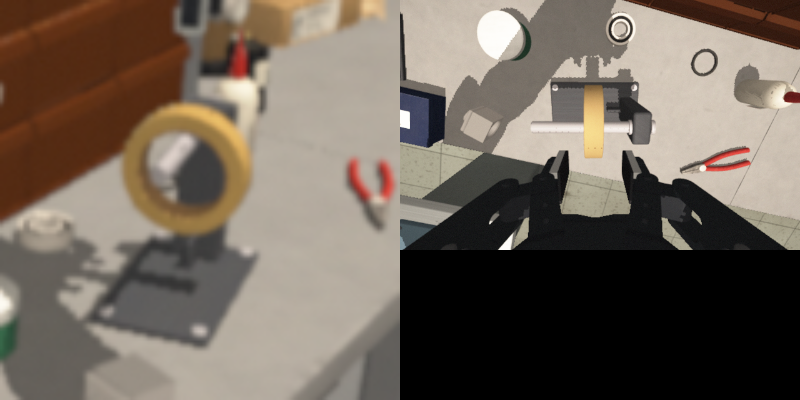

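The roll hangs on the rod, which touches the top of its hole in the scene crop (190,150). In the wrist crop the roll sits at column 594, with its fingers clear. Next is the cap.

Call:
apply_moves --plan '[{"tx": -0.5,"ty": -4,"tz": 0,"rx": 0,"ry": 0,"rz": -0.18,"hand": -0.3},{"tx": -1,"ty": -9,"tz": 0.5,"rx": 0,"ry": 0,"rz": -0.36,"hand": -1},{"tx": -1.5,"ty": -14,"tz": 2,"rx": 0,"ry": 0,"rz": -0.54,"hand": -1},{"tx": -2.2,"ty": -19,"tz": 4,"rx": 0,"ry": 0,"rz": -0.72,"hand": -1},{"tx": -2.5,"ty": -21.4,"tz": 6,"rx": 0,"ry": 0,"rz": -0.9,"hand": -1}]'

```text
t: 8.68
position: [0.4001, -0.0743, 0.197]
eef_rot: [0.0, 0.839, 0.544, -0.0]
force: [0.2, -0.7, -0.4]
grip_width: 0.0853
grasp_force: 0.0
```

```bash
python3 go.py .4003,-.0755,.12,71.5 .4003,-.0755,.036,71.5
```

```text
t 8.68 pos [ 0.4001 -0.0743  0.197 ] yaw 65.85 f [ 0.2 -0.7 -0.4] w 0.0853 g 0.0 q [ 0.61  0.27 -0.6   2.17  0.22  0.76 -0.56]
.4003,-.0755,.12,71.5 t cm [-0.1   0.07  7.7 ] r [ 0.     0.    -0.099] rows 1.2
.4003,-.0755,.036,71.5 t cm [0.  0.  8.4] r [0. 0. 0.] rows 1.3
```

Call:
apply_moves --plan '[{"tx": -0.1,"ty": 0.1,"tz": 2,"rx": 0,"ry": 0,"rz": -0.1,"hand": -1},{"tx": -0.1,"ty": 0.1,"tz": 5,"rx": 0,"ry": 0,"rz": -0.1,"hand": -1},{"tx": -0.1,"ty": 0.1,"tz": 7.5,"rx": 0,"ry": 0,"rz": -0.1,"hand": -1},{"tx": -0.1,"ty": 0.1,"tz": 7.5,"rx": 0,"ry": 0,"rz": -0.1,"hand": -1},{"tx": -0.1,"ty": 0.1,"tz": 7.5,"rx": 0,"ry": 0,"rz": -0.1,"hand": -1}]'

```text
t: 9.3
position: [0.4023, -0.0777, 0.1231]
eef_rot: [0.0, 0.814, 0.581, 0.0]
force: [-0.4, -1.1, 0.2]
grip_width: 0.0853
grasp_force: 0.0
```

```bash
cat >> h.py <<'E'
def wworld(f,s):
    from scipy.spatial.transform import Rotation as Ro
    q=s["eef_rot"];R=Ro.from_quat([q[1],q[2],q[3],q[0]])
    F=200/np.tan(np.radians(f["vfov"])/2);v,u=np.mgrid[:400,:640];d=f["depth"]
    P=np.stack([(u-f["cx"])/F*d,(v-f["cy"])/F*d,d],-1);H=f["hand_eye"]
    W=R.apply((P.reshape(-1,3)@H[:3,:3].T)+H[:3,3]).reshape(400,640,3)+s["position"];W[d==0]=np.nan;return W
E
python3 - <<'E'
from rig import *
from h import *
s=read_state();f=grab_frame("wrist");W=wworld(f,s)
c=f["color"].astype(int)
m=(abs(W[...,2]-.046)<.004)&(abs(W[...,0]-.4)<.04)&(abs(W[...,1]+.075)<.04)&(c.min(-1)>60)
p=W[m];r=cv2.minAreaRect(p[:,:2].astype(np.float32)*1000);print(len(p),r,np.median(p,0))
vu=np.argwhere(m);print(vu.min(0),vu.max(0))
cv2.imwrite("pics/w2.png",f["color"][...,::-1])
E
python3 go.py .4003,-.0755,.036,71.5
```

```text
4516 ((400.9285888671875, -77.7774658203125), (46.635284423828125, 46.115013122558594), 71.46585083007812) [ 0.40136377 -0.07639784  0.04625182]
[185 275] [251 344]
t 9.35 pos [ 0.4025 -0.0778  0.1232] yaw 71.09 f [ 0.7 -0.4 -0. ] w 0.0855 g 0.0 q [ 0.54  0.42 -0.53  2.22  0.38  0.59 -0.61]
.4003,-.0755,.036,71.5 t cm [ 0.15 -0.29  8.72] r [ 0.002 -0.    -0.007] rows 1.4
```

View pics/w2.png

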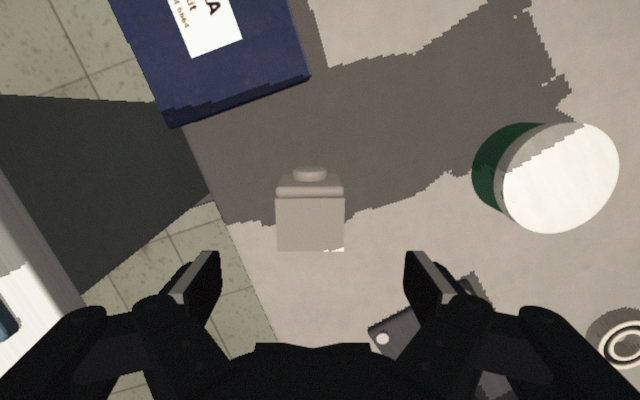

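The wrist view shows the cap's top at (310,223), centred between the fingers, with its knob pointing up the picture, away from the stand. The estimate agrees with the top view within 2 mm.

Call:
apply_moves --plan '[{"tx": 0,"ty": -0.2,"tz": 3,"rx": 0,"ry": 0,"rz": 0,"hand": -1},{"tx": 0,"ty": -0.2,"tz": 6,"rx": 0,"ry": 0,"rz": 0,"hand": -1},{"tx": 0,"ty": -0.2,"tz": 8.6,"rx": 0,"ry": 0,"rz": 0,"hand": -1},{"tx": 0,"ty": -0.2,"tz": 8.6,"rx": 0,"ry": 0,"rz": 0,"hand": -1},{"tx": 0,"ty": -0.2,"tz": 8.6,"rx": 0,"ry": 0,"rz": 0,"hand": 0}]'

```text
t: 9.98
position: [0.4008, -0.0772, 0.0374]
eef_rot: [0.001, 0.814, 0.581, 0.001]
force: [0.4, 0.8, -0.7]
grip_width: 0.0702
grasp_force: 0.0
```

Call:
apply_moves --plan '[{"tx": 0,"ty": 0,"tz": 0,"rx": 0,"ry": 0,"rz": 0,"hand": 1},{"tx": 0,"ty": 0,"tz": 0,"rx": 0,"ry": 0,"rz": 0,"hand": 1},{"tx": 0,"ty": 0,"tz": 0,"rx": 0,"ry": 0,"rz": 0,"hand": 1},{"tx": 0,"ty": 0,"tz": 0,"rx": 0,"ry": 0,"rz": 0,"hand": 1},{"tx": 0,"ty": 0,"tz": 0,"rx": 0,"ry": 0,"rz": 0,"hand": 1}]'

```text
t: 10.6
position: [0.4007, -0.0773, 0.0375]
eef_rot: [0.001, 0.814, 0.581, 0.001]
force: [-1.4, -0.3, 10.8]
grip_width: 0.045
grasp_force: 60.4
```

```bash
python3 go.py .4006,-.0766,.19,71.5
```

```text
t 10.6 pos [ 0.4007 -0.0773  0.0375] yaw 71.09 f [-1.4 -0.3 10.8] w 0.045 g 60.4 q [ 0.39  0.6  -0.36  2.25  0.57  0.38 -0.79]
.4006,-.0766,.19,71.5 t cm [  0.06  -0.   -15.25] r [ 0.002  0.    -0.007] rows 2.4
```

Call:
apply_moves --plan '[{"tx": 0,"ty": 0,"tz": -2,"rx": 0,"ry": 0,"rz": 0,"hand": 1},{"tx": 0,"ty": 0,"tz": -5.5,"rx": 0,"ry": 0,"rz": 0,"hand": 1},{"tx": 0,"ty": 0,"tz": -9,"rx": 0,"ry": 0,"rz": -0.1,"hand": 1},{"tx": 0,"ty": 0,"tz": -11.7,"rx": 0,"ry": 0,"rz": -0.25,"hand": 1},{"tx": 0,"ty": 0,"tz": -11.7,"rx": 0,"ry": 0,"rz": -0.4,"hand": 1}]'

```text
t: 11.22
position: [0.4011, -0.0777, 0.1556]
eef_rot: [0.002, 0.68, 0.733, 0.001]
force: [0.4, -0.3, -1.5]
grip_width: 0.0454
grasp_force: 61.7
```

```bash
python3 go.py .4461,-.1515,.1545,103.4 .4604,-.2098,.1545,103.4
```

```text
t 11.22 pos [ 0.4011 -0.0777  0.1556] yaw 94.26 f [ 0.4 -0.3 -1.5] w 0.0454 g 61.7 q [ 0.68  0.38 -0.7   2.2   0.39  0.68 -0.22]
.4461,-.1515,.1545,103.4 t cm [-7.7   3.94  0.14] r [ 0.004  0.003 -0.16 ] rows 1.4
.4604,-.2098,.1545,103.4 t cm [-6.    0.04  0.  ] r [0. 0. 0.] rows 1.0
```

Call:
apply_moves --plan '[{"tx": -2,"ty": 1.2,"tz": 0.1,"rx": 0,"ry": 0,"rz": -0.08,"hand": 1},{"tx": -5,"ty": 2.8,"tz": 0.1,"rx": 0,"ry": 0,"rz": -0.16,"hand": 1},{"tx": -7.7,"ty": 3.9,"tz": 0.1,"rx": 0,"ry": 0,"rz": -0.16,"hand": 1},{"tx": -7.7,"ty": 3.9,"tz": 0.1,"rx": 0,"ry": 0,"rz": -0.16,"hand": 1},{"tx": -7.7,"ty": 3.9,"tz": 0.1,"rx": 0,"ry": 0,"rz": -0.16,"hand": 1}]'

```text
t: 11.85
position: [0.4436, -0.1507, 0.1525]
eef_rot: [-0.0, 0.621, 0.784, -0.0]
force: [-1.4, 0.5, -1.8]
grip_width: 0.0451
grasp_force: 61.6
```

```bash
python3 go.py .4461,-.1515,.1545,103.4 .4604,-.2098,.1545,103.4; python3 - <<'E'
from rig import *
from h import *
s=read_state();f=grab_frame("wrist");g=grab_frame("scene")
W=wworld(f,s);V=world(g)
for n,X in(("wrist",W),("scene",V)):
    # into stand frame
    o=np.array([.4914,-.336]);u=np.array([-.2385,.9711]);k=np.array([-.9711,-.2385])
    S=np.stack([(X[...,:2]-o)@u,(X[...,:2]-o)@k,X[...,2]],-1)
    m=(S[...,0]>.09)&(S[...,0]<.141)&(abs(S[...,1])<.02)&(abs(S[...,2]-.14)<.02);p=S[m]
    print(n,"rod",len(p),np.percentile(p,[3,50,97],0).round(4).tolist() if len(p) else "")
    m=(S[...,0]>.16)&(S[...,0]<.215)&(abs(S[...,1])<.035)&(S[...,2]>.11)&(S[...,2]<.17);p=S[m&(( f if n=="wrist" else g)["color"].min(-1)>90)]
    print(n,"cap",len(p),np.percentile(p,[3,50,97],0).round(4).tolist() if len(p) else "")
    np.save(n+"_S.npy",S)
b=cv2.resize(g["color"][110:230,310:430],(400,400),interpolation=cv2.INTER_CUBIC);a=cv2.resize(f["color"],(400,250))
c=np.zeros((400,800,3),np.uint8);c[:,:400]=b;c[:250,400:]=a
cv2.imwrite("pics/c1.png",c[...,::-1])
E
```

```text
t 11.85 pos [ 0.4436 -0.1507  0.1525] yaw 103.19 f [-1.4  0.5 -1.8] w 0.0451 g 61.6 q [ 0.79  0.48 -0.69  2.06  0.45  0.75  0.06]
.4461,-.1515,.1545,103.4 t cm [-0.14  0.23 -0.2 ] r [-0.    -0.    -0.004] rows 0.1
.4604,-.2098,.1545,103.4 t cm [-6.    0.04  0.  ] r [0. 0. 0.] rows 1.0
wrist rod 0 
wrist cap 14293 [[0.1703, -0.0203, 0.1374], [0.1988, 0.0024, 0.161], [0.2145, 0.0251, 0.1623]]
scene rod 11 [[0.1178, -0.004, 0.1453], [0.1324, -0.0005, 0.1471], [0.139, 0.0042, 0.1479]]
scene cap 298 [[0.1739, -0.0261, 0.1188], [0.2031, 0.0065, 0.1594], [0.2148, 0.0307, 0.1649]]
```

View pics/c1.png

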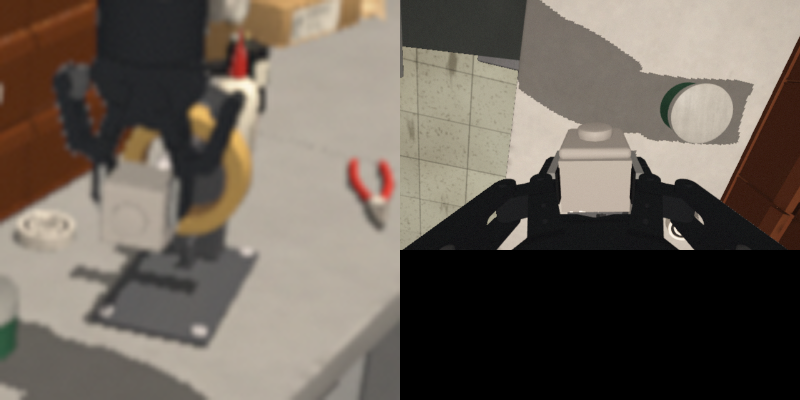

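The crops show the cap held level at (138,205) in the scene, in line with the rod, knob towards the camera. Measured, it is 2.4 mm to one side and 2 mm low, so I'm correcting that while inserting.

Call:
apply_moves --plan '[{"tx": -0.1,"ty": 0.25,"tz": -0.2,"rx": 0,"ry": 0,"rz": 0,"hand": 1},{"tx": -1.2,"ty": 0.25,"tz": -0.2,"rx": 0,"ry": 0,"rz": 0,"hand": 1},{"tx": -2.4,"ty": 0.25,"tz": -0.2,"rx": 0,"ry": 0,"rz": 0,"hand": 1},{"tx": -3.4,"ty": 0.25,"tz": -0.2,"rx": 0,"ry": 0,"rz": 0,"hand": 1},{"tx": -3.4,"ty": 0.25,"tz": -0.2,"rx": 0,"ry": 0,"rz": 0,"hand": 1}]'

```text
t: 12.58
position: [0.4544, -0.1849, 0.1541]
eef_rot: [0.0, 0.622, 0.783, -0.0]
force: [-0.1, 0.9, -2.2]
grip_width: 0.045
grasp_force: 61.7
```

```bash
python3 go.py .4604,-.2098,.1545,103.4
```

```text
t 12.57 pos [ 0.4544 -0.1849  0.1541] yaw 103.06 f [-0.1  0.9 -2.2] w 0.045 g 61.7 q [ 0.84  0.51 -0.68  2.    0.45  0.78  0.12]
.4604,-.2098,.1545,103.4 t cm [-2.56  0.03 -0.04] r [-0.     0.    -0.006] rows 0.4
```

Call:
apply_moves --plan '[{"tx": -0.9,"ty": 0,"tz": 0,"rx": 0,"ry": 0,"rz": 0,"hand": 1},{"tx": -1.8,"ty": 0,"tz": 0,"rx": 0,"ry": 0,"rz": 0,"hand": 1},{"tx": -2.6,"ty": 0,"tz": 0,"rx": 0,"ry": 0,"rz": 0,"hand": 1},{"tx": -2.6,"ty": 0,"tz": 0.4,"rx": 0,"ry": 0,"rz": 0,"hand": 1},{"tx": -2.6,"ty": 0,"tz": 0.8,"rx": 0,"ry": 0,"rz": 0,"hand": 1}]'

```text
t: 13.2
position: [0.4601, -0.2088, 0.1459]
eef_rot: [-0.0, 0.621, 0.784, 0.0]
force: [0.1, -0.4, -1.9]
grip_width: 0.0451
grasp_force: 61.7
```

```bash
python3 go.py .4604,-.2098,.1545,103.4
```

```text
t 13.2 pos [ 0.4601 -0.2088  0.1459] yaw 103.19 f [ 0.1 -0.4 -1.9] w 0.0451 g 61.7 q [ 0.86  0.54 -0.66  1.97  0.47  0.78  0.16]
.4604,-.2098,.1545,103.4 t cm [-0.11  0.   -0.86] r [-0.    -0.    -0.004] rows 0.1
```

Call:
apply_moves --plan '[{"tx": 0,"ty": 0,"tz": 0.1,"rx": 0,"ry": 0,"rz": 0,"hand": 1},{"tx": 0,"ty": 0,"tz": 0.1,"rx": 0,"ry": 0,"rz": 0,"hand": 0},{"tx": 0,"ty": 0,"tz": 0.1,"rx": 0,"ry": 0,"rz": 0,"hand": -0.5},{"tx": 0,"ty": 0,"tz": 0.1,"rx": 0,"ry": 0,"rz": 0,"hand": -0.6},{"tx": 0,"ty": 0,"tz": 0.1,"rx": 0,"ry": 0,"rz": 0,"hand": -0.6}]'

```text
t: 13.82
position: [0.4604, -0.209, 0.1454]
eef_rot: [0.0, 0.621, 0.784, 0.0]
force: [0.7, -0.8, 0.5]
grip_width: 0.068
grasp_force: 0.0
```

Call:
apply_moves --plan '[{"tx": 0,"ty": 0,"tz": -1,"rx": 0,"ry": 0,"rz": 0,"hand": -0.6},{"tx": 0,"ty": 0,"tz": -4,"rx": 0,"ry": 0,"rz": 0,"hand": -0.6},{"tx": 0,"ty": 0,"tz": -8,"rx": 0,"ry": 0,"rz": 0,"hand": -0.6},{"tx": 2,"ty": 0,"tz": -11,"rx": 0,"ry": 0,"rz": 0,"hand": -0.6},{"tx": 6,"ty": 0,"tz": -11,"rx": 0,"ry": 0,"rz": 0,"hand": -0.6}]'

```text
t: 14.45
position: [0.4483, -0.1513, 0.2582]
eef_rot: [0.003, 0.622, 0.783, 0.001]
force: [-0.5, 0.1, -0.0]
grip_width: 0.0684
grasp_force: 0.0
```

Call:
apply_moves --plan '[{"tx": 5,"ty": 0,"tz": 0,"rx": 0,"ry": 0,"rz": 0,"hand": -0.6},{"tx": 10,"ty": 0,"tz": 0,"rx": 0,"ry": 0,"rz": 0,"hand": -0.6},{"tx": 14,"ty": 0,"tz": 0,"rx": 0,"ry": 0,"rz": 0,"hand": -0.6},{"tx": 14,"ty": 0,"tz": 0,"rx": 0,"ry": 0,"rz": 0,"hand": -0.6},{"tx": 14,"ty": 0,"tz": 0,"rx": 0,"ry": 0,"rz": 0,"hand": -0.6}]'

```text
t: 15.08
position: [0.4149, -0.0148, 0.2557]
eef_rot: [0.0, 0.621, 0.784, -0.0]
force: [0.4, -0.0, -0.4]
grip_width: 0.0682
grasp_force: 0.0
```

```bash
python3 - <<'E'
from rig import *
from h import *
g=grab_frame("scene");t=grab_frame("top");s=read_state();print(s["t"],s["position"])
o=np.array([.4914,-.336]);u=np.array([-.2385,.9711]);k=np.array([-.9711,-.2385])
for n,f in(("scene",g),("top",t)):
    X=world(f);S=np.stack([(X[...,:2]-o)@u,(X[...,:2]-o)@k,X[...,2]],-1);h=cv2.cvtColor(f["color"],cv2.COLOR_RGB2HSV)
    reg=(abs(S[...,1])<.07)&(S[...,0]>.02)&(S[...,0]<.2)&(S[...,2]>.05)&(S[...,2]<.18)
    for nm,m in(("roll",reg&(h[...,1]>90)&(h[...,0]<30)),("white",reg&(h[...,1]<50)&(S[...,0]>.09))):
        p=S[m];print(n,nm,len(p),np.percentile(p,[3,50,97],0).round(4).tolist() if len(p) else "")
b=cv2.resize(g["color"][110:230,310:430],(400,400),interpolation=cv2.INTER_CUBIC);a=cv2.resize(t["color"][120:280,320:480],(400,400))
cv2.imwrite("pics/end.png",np.hstack([b,a])[...,::-1])
E
```

```text
15.175 [ 0.41492768 -0.01533529  0.25542389]
scene roll 446 [[0.0517, -0.0236, 0.067], [0.0722, 0.0244, 0.1402], [0.0763, 0.0492, 0.1637]]
scene white 468 [[0.1121, -0.0198, 0.1116], [0.1544, 0.0049, 0.1399], [0.1648, 0.0234, 0.1532]]
top roll 934 [[0.0503, -0.0402, 0.076], [0.0627, 0.0073, 0.1536], [0.0731, 0.0484, 0.1648]]
top white 937 [[0.0962, -0.0209, 0.1203], [0.1347, 0.0018, 0.1514], [0.1626, 0.0229, 0.1543]]
```

View pics/end.png

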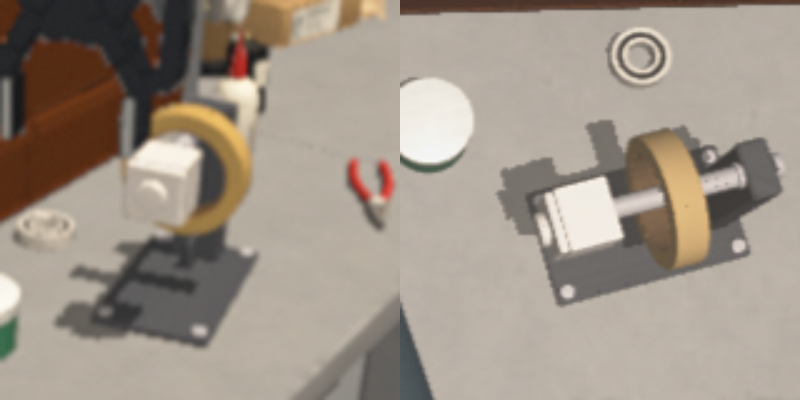

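The final view shows the roll hanging mid-rod (670,198) and the cap level on the rod's end (585,215). Its top is at 0.153 m, as a hanging cap should be, with about 33 mm of rod inside. The tin hasn't moved and the gripper is clear.

```bash
python3 -c "
from rig import *
print(job_done())"
```

```text
the job is handed in; nothing more can be done
None
```

The tape roll hangs mid-rod, the end cap is on the free end with about 33 mm of rod inside, and the grease tin was not touched; I handed the job in at about 15 s, and no verdict came back.

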